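Feed tealights through the gate of a packing tray

ROBOT

A 6-joint arm with a two-finger parallel gripper is mounted at the origin on a cart in front of the work surface, level with it; the furniture and walls round the work are solid. World frame = base frame: x ahead of the robot, y to its left, z up, the work surface at z = 0. Lengths are in m, angles in rad, forces in N, time in s.
With the tool pointing down it reaches from about 0.35 to 0.975 m from the base axis. Payload 4.9 kg.
Tool frame: the origin (TCP) lies on the centre line of the jaws, within the pads' length; the fingertips stand 14 mm ahead of it and the grasp point (between the pads) lies 5 mm behind it (manip.nose_length is the distance from the TCP to the fingertips, in m); z points along the fingers, y is the line along which they close (so a half turn about z gives the same grasp; the last joint's range is limited). The gripper opens to 85 mm and grips with 20 to 120 N. Pads are 22 mm wide; open, the fingers measure 114 mm over their backs; the gripper's body (76 mm by 85 mm) begins 54 mm behind the grasp point. The pads swing forward as they close: fully open they stand 13 mm farther back than shut.
Start: joints at [-1.349, 0.053, 1.613, -0, 1.476, -0.119], TCP at [0.209, -0.589, 0.245] pointing down, gripper open.
Joint ranges: [-3.01, 3.01], [-1.01, 2.22], [0.06, 2.58], [-1.02, 4.17], [0.09, 2.62], [-3.14, 3.14]. Speed limits (rad/s): [2.57, 2.57, 3.14, 3.14, 3.14, 3.14].

INTERFACE

Orientations are given as a unit quaternion [w, x, y, z].
In Python, from plant import manip, imaging gives the robot as it stands.
- The arm moves only by the tool play_rows, never from a script. Its argument "commands" is a list of rows, each a list of 6 numbers: the shift along the tool's x, y, z in mm, then the turn, a rotation vector about the tool's x, y, z in degrees. A call has 1 to 5 rows; each row shifts and turns the commanded pose from where the row before left it, along the tool's axes as they then stand; what a row does not reach is not made up. A row lasts 1/12 s, in which the tool goes at most 41.7 mm and 7.16 degrees, less where a joint would pass 70% of its speed; a pose out of reach is approached as far as the arm can. A call is refused whole if a number of a shift passes 41.7 or a number of a turn 7.16, either way. A call with a gripper value outside its range is refused whole. "hand" is the finger opening in mm, from 0 to 85.4, set as the call begins (left out, the last holds). The fingers move at their own pace and stop on an object; the grip force is fixed at half the most. Time passes only in rows, so rows that do not move let the fingers close. It gives the time, the measured TCP pose, the force, the opening and the grip force at its end, in the units of the state.
- manip.state(): the state, without advancing time (a new reading comes with each control period).
- imaging.grab_frame(name): name is "scene" or "top" or "wrist"; returns a dict with "image" (400x640x3 uint8, red, green, blue), "fx", "fy", "cx", "cy" (pixels), "R" (3x3) and "t" (3): a world point X has camera coordinates R X + t; the wrist camera has in their place "mount" (4x4, takes a point from camera to tool coordinates, whose origin is the TCP and whose axes are the flange's). Camera axes: x right, y down, z forward; pixel columns grow to the right and rows downward; lengths in m; the calibration is good to about 2 mm. A picture is of the moment at which its call begins: read the wrist's pose just before it. There is no depth.
- manip.job_done(): hands the job in; it is judged then, once.
The state is a dict: "time": time; "joint_pos": joint angles; "joint_vel": joint speeds; "joint_efforts": joint torques, N m; "tool_pos": TCP position; "tool_rot": TCP orientation; "contact_force": force on the tool from outside, world axes, zero at the start; "ft_torque": the same for the moment, N m; "gripper_width": opening from 0.0 (shut) to 1.0 (fully open); "grasp_force": force on a finger pad.
Only numpy, scipy, OpenCV 4.12 (cv2) and the standard library are available. Lean on these libraries where they do the work, as an engineer would, in place of code of your own. Each camera call takes 0.05 s, during which the arm holds its last target. There are 200 camera calls.

TASK

Gently push the three cream tealights across the tray, one at a time, through the narrow gate into the slot; each must be wholly past the gate before the next one follows, and all three must end standing in a row in the slot. Only slide them with the fingertips: do not lift them. Leave the red tealight where it stands, and do not disturb the pale blue-grey mould and the steel cup beside the tray.

Things in the scene. Friction and masses are not known exactly. Their poses are not given: they have to be found in the camera images.
- tray: low wooden packing tray, fixed. Origin at the middle of the gate, at table height; its x axis points level from the pen through the gate along the slot, z up. Flat floor 6 mm above the table; all walls are 10 mm thick and rise 10 mm above the floor, so a tealight stands 14 mm higher than the walls. Pen inside: x -180 to -10 mm, y -110 to 110 mm
- gate (a point): middle of the gate on the floor, at the slot-side face (x = 0) of the 10 mm gate wall. Opening 46 mm wide (y -23 to 23 mm); on the pen side two lead-in boards flare out to about 92 mm wide at tray x = -30 mm. A tealight is wholly past the gate when its centre is 19 mm beyond this point along tray x
- slot_end (a point): middle of the inner face of the slot's end wall, on the floor, at tray x = 150 mm, y = 0. The slot is straight, 46 mm wide, runs from the gate to here and is open above; three tealights touching in a row take 114 mm of its 150 mm
- tealight_1: Cream-coloured tealight candle in a plain aluminium cup: upright cylinder 38 mm in diameter and 24 mm tall, about 25 g, standing loose on the tray floor; origin at the centre of its underside, z up; it slides when pushed from the side and does not tip easily
- tealight_2: Cream-coloured, another tealight candle in a plain aluminium cup: upright cylinder 38 mm in diameter and 24 mm tall, about 25 g, standing loose on the tray floor; origin at the centre of its underside, z up; it slides when pushed from the side and does not tip easily
- tealight_3: Cream-coloured, the third tealight candle in a plain aluminium cup: upright cylinder 38 mm in diameter and 24 mm tall, about 25 g, standing loose on the tray floor; origin at the centre of its underside, z up; it slides when pushed from the side and does not tip easily
- tealight_red: Dark red (to be left where it stands in the pen) tealight candle in a plain aluminium cup: upright cylinder 38 mm in diameter and 24 mm tall, about 25 g, standing loose on the tray floor; origin at the centre of its underside, z up; it slides when pushed from the side and does not tip easily
- blue_mould: pale blue-grey silicone candle mould, 68 mm round, 86 mm tall, standing loose on the table to the right of the tray; origin at the centre of its underside; leave alone
- steel_cup: open steel dosing cup, 64 mm round, 71 mm tall, standing loose on the table to the right of the tray; origin at the centre of its underside; leave alone
Mind the look-alikes: they are no part of the job. What is shaped like the tealight_1 but green or purple is not meant.

How it is judged:
On the way, in this order (a step that is already met when the one before it is completed fails the run):
1. a first cream tealight stands wholly past the gate in the slot (((x of tealight_1 in the frame of tray between 0.017 and 0.14 m and y of tealight_1 in the frame of tray between -0.012 and 0.012 m and height (world z) of tealight_1 below 0.01 m) or (x of tealight_2 in the frame of tray between 0.017 and 0.14 m and y of tealight_2 in the frame of tray between -0.012 and 0.012 m and height (world z) of tealight_2 below 0.01 m) or (x of tealight_3 in the frame of tray between 0.017 and 0.14 m and y of tealight_3 in the frame of tray between -0.012 and 0.012 m and height (world z) of tealight_3 below 0.01 m))), for 0.2 s.
2. then a second cream tealight as well (((x of tealight_1 in the frame of tray between 0.017 and 0.14 m and y of tealight_1 in the frame of tray between -0.012 and 0.012 m and height (world z) of each of tealight_1, tealight_2 below 0.01 m and x of tealight_2 in the frame of tray between 0.017 and 0.14 m and y of tealight_2 in the frame of tray between -0.012 and 0.012 m) or (x of tealight_1 in the frame of tray between 0.017 and 0.14 m and y of tealight_1 in the frame of tray between -0.012 and 0.012 m and height (world z) of each of tealight_1, tealight_3 below 0.01 m and x of tealight_3 in the frame of tray between 0.017 and 0.14 m and y of tealight_3 in the frame of tray between -0.012 and 0.012 m) or (x of tealight_2 in the frame of tray between 0.017 and 0.14 m and y of tealight_2 in the frame of tray between -0.012 and 0.012 m and height (world z) of each of tealight_2, tealight_3 below 0.01 m and x of tealight_3 in the frame of tray between 0.017 and 0.14 m and y of tealight_3 in the frame of tray between -0.012 and 0.012 m))), for 0.2 s.
3. then all three (x of tealight_1 in the frame of tray between 0.017 and 0.14 m and y of tealight_1 in the frame of tray between -0.012 and 0.012 m and height (world z) of each of tealight_1, tealight_2, tealight_3 below 0.01 m and x of tealight_2 in the frame of tray between 0.017 and 0.14 m and y of tealight_2 in the frame of tray between -0.012 and 0.012 m and x of tealight_3 in the frame of tray between 0.017 and 0.14 m and y of tealight_3 in the frame of tray between -0.012 and 0.012 m), for 0.2 s.
At the end, for the whole second after the job is handed in: all three cream tealights stand upright (within 0.15 rad) and at rest on the slot's floor between its walls, each with its centre at least 17 mm beyond the gate (all of step 3 and angle between each of tealight_1, tealight_2, tealight_3's own z axis and vertical below 0.15 rad and linear speed of each of tealight_1, tealight_2, tealight_3 below 0.02 m/s); the robot touches nothing.
It fails at once if a tealight is lifted more than 10 mm off the tray floor (height (world z) of any of tealight_1, tealight_2, tealight_3, tealight_red above 0.016 m).
It fails at once if a tealight is pressed by the fingers with more than 20 N (contact force between the fingers and tealight_1 above 20 N or contact force between the fingers and tealight_2 above 20 N or contact force between the fingers and tealight_3 above 20 N or contact force between the fingers and tealight_red above 20 N).
It fails at once if the red tealight is moved more than 15 mm (distance of tealight_red from where it was at the start of the episode above 0.015 m).
It fails at once if the pale blue-grey mould or the steel cup is moved more than 15 mm (distance of any of blue_mould, steel_cup from where it was at the start of the episode above 0.015 m).
It also fails if it takes over 72 s, if anything falls off the work surface, if the arm or the gripper's body presses on something with over 40 N, if the wrist force passes 120 N, or if a joint passes its speed limit or range.

## Working session

There is one attempt and no reset: what is moved stays moved. The work goes in short steps, Python scripts to look and compute and a tool call to move; the robot and the scene stay as the last step left them, time stands still between calls to the robot, and variables do not carry over. Pictures are saved under pics/ and viewed, at most 10 in all, crops included, and the job is handed in when it is done.

Besides the shell and the picture viewer there is one more tool, called by a JSON object that holds its "name" and its "arguments", one argument or row to a line. play_rows: Moves the arm, as the interface text tells. Its arguments: {"type":"object","properties":{"commands":{"type":"array","items":{"type":"array","items":{"type":"number"}}},"hand":{"type":"number"}},"required":["commands"]}

```bash
mkdir -p pics; python3 - <<'E'
from plant import manip, imaging
import cv2
print(manip.state())
for n in("top","scene"):
    f=imaging.grab_frame(n); cv2.imwrite(f"pics/{n}0.png",f["image"][:,:,::-1]); print(n,f["fx"],f["fy"],f["cx"],f["cy"],f["R"],f["t"])
E
```

```text
{'time': 0.0, 'joint_pos': array([-1.34902296e+00,  5.33680334e-02,  1.61431443e+00,  1.55901416e-05,
        1.47598735e+00, -1.19023139e-01]), 'joint_vel': array([ 1.87406933e-05, -6.89591430e-04,  1.44512999e-03, -7.36466096e-04,
       -2.20883607e-03, -1.13772473e-03]), 'joint_efforts': array([-9.83018595e-05, -3.93685305e+01, -3.70175064e+01, -2.67495977e-05,
        7.05239800e-03,  3.13711084e-06]), 'tool_pos': array([ 0.20875665, -0.58847022,  0.24404385]), 'tool_rot': array([-1.03761013e-03,  9.85516906e-01,  1.69574023e-01, -4.55847469e-05]), 'contact_force': array([0.83892035, 0.9165124 , 0.03210164]), 'ft_torque': array([ 0.03149324, -0.00553116, -0.03296933]), 'grasp_force': 0.0, 'gripper_width': 1.001296024900779}
top 437.0821177761629 437.0821177761629 316.9586935363562 199.619570666008 [[ 0.00983755 -0.99982506  0.01590855]
 [-0.99391363 -0.0115226  -0.10955786]
 [ 0.10972201 -0.01473394 -0.9938531 ]] [-0.03931016  0.57444373  1.31121138]
scene 431.9249798684962 431.9249798684962 313.3640311349533 195.38952988790845 [[-0.71367311 -0.70040298 -0.01031283]
 [-0.35727845  0.37663221 -0.85469309]
 [ 0.60251373 -0.60628693 -0.51903118]] [0.38695797 0.24664875 0.69553907]
```

View pics/top0.png

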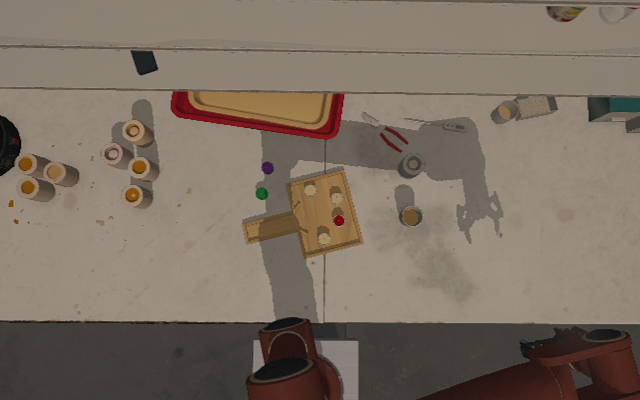

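The top view shows the tray at about (240–362, 168–257), with the slot pointing left. The red tealight is near (339,221) and the creams are near (310,190), (336,198) and (324,239). The mould and cup are at (411,163) and (411,216).

```bash
python3 - <<'E'
import cv2
a=cv2.imread("pics/top0.png")[155:265,235:370]
cv2.imwrite("pics/crop0.png",cv2.resize(a,None,fx=5.4,fy=5.4,interpolation=cv2.INTER_CUBIC))
E
```

```text
(no output)
```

View pics/crop0.png

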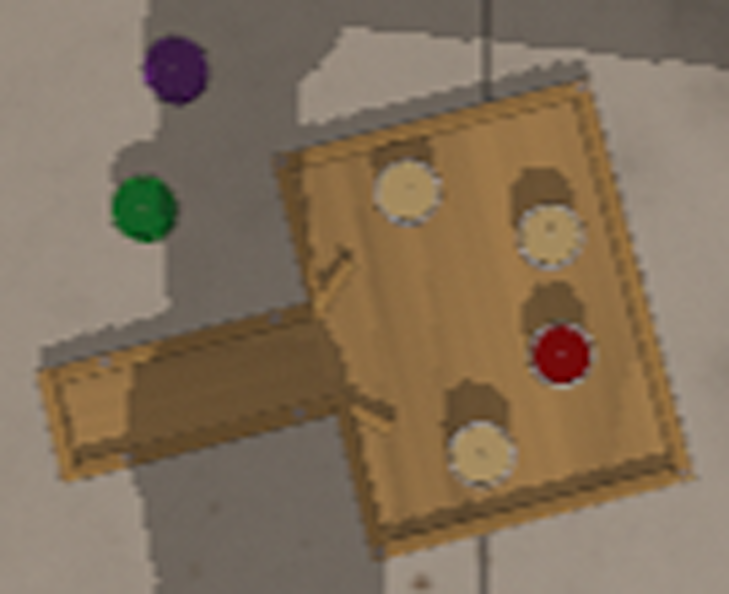

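View pics/scene0.png

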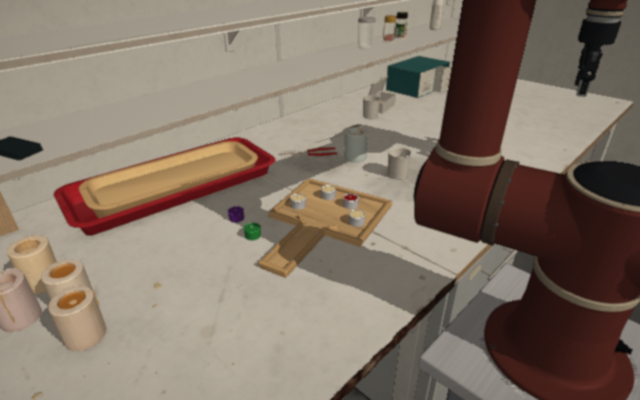

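```bash
cat > h.py <<'E'
import numpy as np, cv2, json
from plant import manip, imaging
from scipy.optimize import least_squares
def ray(f,uv,z):
    uv=np.atleast_2d(np.asarray(uv,float))
    d=np.c_[(uv[:,0]-f["cx"])/f["fx"],(uv[:,1]-f["cy"])/f["fy"],np.ones(len(uv))]@f["R"]
    c=-f["R"].T@f["t"]; s=(z-c[2])/d[:,2]
    return (c+s[:,None]*d)[:,:2]
def lights(f,box=(235,370,155,265)):
    hsv=cv2.cvtColor(f["image"],cv2.COLOR_RGB2HSV); out={}
    for n,lo,hi in (("cream",(18,50,165),(32,135,255)),("red",(0,150,60),(6,255,255)),("red2",(174,150,60),(180,255,255))):
        m=cv2.inRange(hsv,lo,hi); k=np.zeros_like(m); k[box[2]:box[3],box[0]:box[1]]=1; m*=k
        m=cv2.morphologyEx(m,cv2.MORPH_OPEN,np.ones((3,3)))
        k,_,st,ce=cv2.connectedComponentsWithStats(m)
        out[n]=[(ce[i].round(2).tolist(),int(st[i,4]),st[i,2:4].tolist()) for i in range(1,k) if st[i,4]>25]
    return out
def T():
    t=json.load(open("tray.json")); return np.array(t[:2]),t[2]
def totray(p):
    o,a=T(); d=np.atleast_2d(p)-o
    return np.c_[d@[np.cos(a),np.sin(a)],d@[-np.sin(a),np.cos(a)]]
def tcp():
    s=manip.state(); w,x,y,z=s["tool_rot"]; o,a=T()
    h=np.degrees(np.arctan2(2*(x*y+w*z),1-2*(y*y+z*z))-a)
    p=totray(s["tool_pos"][:2])[0]*1000
    print("t %.2f tray mm"%s["time"],p.round(1),"z",round(s["tool_pos"][2]*1000,1),"head rel tray",round((h+180)%360-180,2),"F",s["contact_force"].round(1),"gw",round(s["gripper_width"],2))
def show():
    f=imaging.grab_frame("top")
    for n,l in lights(f).items():
        for c,a,wh in l: print(n,c,a,wh,(totray(ray(f,c,.030))[0]*1000).round(1))
    tcp()
E
python3 - <<'E'
from h import *
f=imaging.grab_frame("top")
q=np.array([(585,85),(690,475),(380,555),(280,158),(40,370),(65,480)],float)
px=(q+.5)/5.4-.5+[235,155]
w=ray(f,px,.016)
m=np.array([(-190,-120),(-190,120),(0,120),(0,-120),(160,-33),(160,33)])/1000.
g=lambda p:(m@np.array([[np.cos(p[2]),np.sin(p[2])],[-np.sin(p[2]),np.cos(p[2])]])+p[:2]-w).ravel()
r=least_squares(g,[.55,0.05,1.8]); print(r.x,np.degrees(r.x[2]),(r.fun.reshape(-1,2)*1000).round(1))
json.dump(list(r.x),open("tray.json","w"))
print(manip.nose_length)
show()
print((totray(ray(f,[[411,163]],.086))*1000),(totray(ray(f,[[411,216]],.071))*1000))
E
```

```text
[0.51043065 0.03522466 1.82949357] 104.82226030156382 [[ 5.1 -3.8]
 [-2.1 -4.5]
 [-3.8  2.9]
 [ 1.5  3.7]
 [ 0.3  1.4]
 [-1.1  0.4]]
0.014
cream [323.89, 238.7] 64 [9, 10] [-73.6  76.4]
t 0.20 tray mm [-526.   451.2] z 244.5 head rel tray -85.3 F [ 0.1 -1.  -0.2] gw 1.0
[[-379.6942067   -77.12206871]] [[-340.64759874   75.44254527]]
```

```bash
python3 - <<'E'
from h import *
f=imaging.grab_frame("wrist"); print(np.round(f["mount"],3),f["fx"],f["cx"],f["cy"])
im=cv2.imread("pics/top0.png"); h=cv2.cvtColor(im,cv2.COLOR_BGR2HSV)
for u,v in((310,190),(336,198),(324,239),(339,221),(325,210),(350,205)): print(h[v,u],h[v-2,u],h[v+2,u-1])
o,a=T(); p=o+np.array([[np.cos(a),-np.sin(a)],[np.sin(a),np.cos(a)]])@[-.06,0]
s=manip.state(); d=p-s["tool_pos"][:2]; print("target",p,"delta",d)
h=a-np.radians(85.3); print("in tool x,y mm",1000*d@[np.cos(h),np.sin(h)],1000*d@[np.sin(h),-np.cos(h)])
E
```

```text
[[-0.001 -0.961 -0.277  0.069]
 [ 1.    -0.001 -0.     0.   ]
 [-0.    -0.277  0.961 -0.128]
 [ 0.     0.     0.     1.   ]] 280.7292851715511 326.81822587081825 198.0177647727855
[ 18 102 162] [ 18 109 164] [ 19 109 164]
[ 19  90 162] [ 19 109 141] [ 20 108 163]
[ 19  97 147] [ 19 108 165] [ 19 108 166]
[179 227 117] [  0 235 116] [179 233 118]
[ 17 133 149] [ 16 135 149] [ 16 133 148]
[ 17 143 127] [ 16 146 131] [ 17 135 144]
target [ 0.52577993 -0.02277878] delta [0.31695255 0.56599293]
in tool x,y mm 487.8710920279449 -427.5379679859859
```

{"name": "play_rows", "arguments": {
  "commands": [
    [28,-25,0,0,0,0],
    [28,-25,0,0,0,0],
    [28,-25,0,0,0,0],
    [28,-25,0,0,0,0],
    [28,-25,0,0,0,0]
  ],
  "hand": 20
}}

```text
time: 0.67
tool_pos: [0.2995, -0.4229, 0.2451]
tool_rot: [-0.0, 0.986, 0.169, 0.0]
contact_force: [0.3, -0.2, -0.2]
gripper_width: 0.3
grasp_force: 0.0
```

{"name": "play_rows", "arguments": {
  "commands": [
    [28,-25,0,0,0,0],
    [28,-25,0,0,0,0],
    [28,-25,0,0,0,0],
    [28,-25,0,0,0,0],
    [28,-25,0,0,0,0]
  ]
}}

```text
time: 1.08
tool_pos: [0.3897, -0.2581, 0.2454]
tool_rot: [0.0, 0.986, 0.169, 0.0]
contact_force: [0.5, -0.4, 0.0]
gripper_width: 0.234
grasp_force: 0.0
```

{"name": "play_rows", "arguments": {
  "commands": [
    [28,-25,0,0,0,0],
    [28,-25,0,0,0,0],
    [28,-25,0,0,0,0],
    [28,-25,0,0,0,0],
    [28,-25,0,0,0,0]
  ]
}}

```text
time: 1.5
tool_pos: [0.4799, -0.0934, 0.2455]
tool_rot: [0.0, 0.986, 0.17, 0.0]
contact_force: [1.0, -0.6, 0.9]
gripper_width: 0.233
grasp_force: 0.0
```

{"name": "play_rows", "arguments": {
  "commands": [
    [28,-22,0,0,0,0],
    [20,-15,0,0,0,-7],
    [0,0,0,0,0,-7],
    [0,0,0,0,0,-7],
    [0,0,0,0,0,-7]
  ]
}}

```text
time: 1.92
tool_pos: [0.5124, -0.0435, 0.2451]
tool_rot: [-0.0, 0.914, 0.406, -0.0]
contact_force: [1.0, 1.1, 0.1]
gripper_width: 0.235
grasp_force: 0.0
```

{"name": "play_rows", "arguments": {
  "commands": [
    [0,0,0,0,0,-7],
    [0,0,0,0,0,-7],
    [0,0,0,0,0,-7],
    [0,0,0,0,0,-7],
    [0,0,0,0,0,-7]
  ]
}}

```text
time: 2.33
tool_pos: [0.5122, -0.0443, 0.2452]
tool_rot: [-0.0, 0.75, 0.662, -0.0]
contact_force: [0.1, -0.5, 0.3]
gripper_width: 0.231
grasp_force: 0.0
```

{"name": "play_rows", "arguments": {
  "commands": [
    [0,0,0,0,0,-7],
    [0,0,0,0,0,-7],
    [0,0,0,0,0,-7],
    [0,0,0,0,0,0],
    [0,0,0,0,0,0]
  ]
}}

```text
time: 2.75
tool_pos: [0.5122, -0.0443, 0.2452]
tool_rot: [-0.0, 0.62, 0.785, -0.0]
contact_force: [-0.2, -0.5, -0.2]
gripper_width: 0.237
grasp_force: 0.0
```

```bash
python3 - <<'E'
from h import *
tcp(); s=manip.state(); print(s["tool_pos"],s["tool_rot"])
f=imaging.grab_frame("wrist"); cv2.imwrite("pics/w1.png",f["image"][:,:,::-1])
np.savez("w1.npz",p=s["tool_pos"],q=s["tool_rot"],**f)
E
```

```text
t 2.75 tray mm [-77.3  18.6] z 245.2 head rel tray -1.47 F [-0.2 -0.5 -0.2] gw 0.24
[ 0.51219538 -0.04428499  0.24521928] [-6.40154613e-05  6.20118061e-01  7.84508500e-01 -2.79213938e-05]
```

View pics/w1.png

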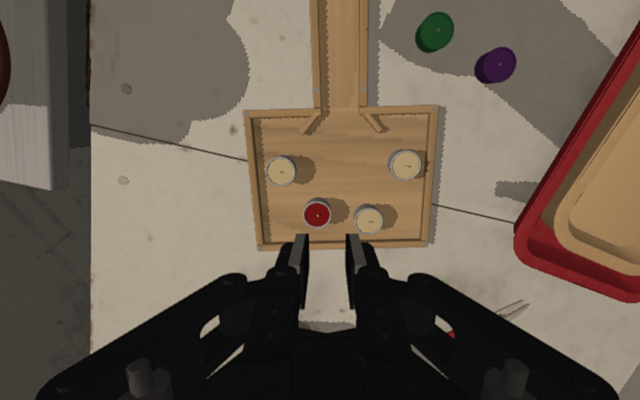

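The wrist view shows the tray from above, with tray +x up and tray −y to the right. Creams are at (281,170), (405,165) and (369,220), red is at (317,213), and the gate is near (342,108).

```bash
cat >> h.py <<'E'
from scipy.spatial.transform import Rotation
def wcam(f,p,q):
    Rt=Rotation.from_quat([q[1],q[2],q[3],q[0]]).as_matrix(); M=np.asarray(f["mount"])
    Rc=Rt@M[:3,:3]; c=Rt@M[:3,3]+p
    return dict(fx=f["fx"],fy=f["fy"],cx=f["cx"],cy=f["cy"],R=Rc.T,t=-Rc.T@c,image=f["image"])
def lights2(f,zmax=260,umin=60,umax=600):
    hsv=cv2.cvtColor(f["image"],cv2.COLOR_RGB2HSV)
    for n,m in (("cream",cv2.inRange(hsv,(15,60,150),(35,122,255))),("red",cv2.inRange(hsv,(0,170,60),(5,255,255))|cv2.inRange(hsv,(174,170,60),(180,255,255)))):
        m=cv2.morphologyEx(m,cv2.MORPH_OPEN,np.ones((5,5)))
        for c in cv2.findContours(m,cv2.RETR_EXTERNAL,cv2.CHAIN_APPROX_NONE)[0]:
            if cv2.contourArea(c)<150: continue
            (u,v),_,_=cv2.fitEllipse(c); p=totray(ray(f,[u,v],.030))[0]*1000
            A=cv2.contourArea(c); D=2*np.sqrt(A/np.pi)/f["fx"]*1000*(( -f["R"].T@f["t"])[2]-.03)
            if -185<p[0]<165 and abs(p[1])<115: print(n,round(u,1),round(v,1),"A",A,"diam~",round(D,1),"tray",p.round(1))
def wshow(save=None):
    s=manip.state(); f=imaging.grab_frame("wrist"); tcp()
    if save: cv2.imwrite(save,f["image"][:,:,::-1])
    lights2(wcam(f,s["tool_pos"],s["tool_rot"]))
E
python3 - <<'E'
from h import *
z=np.load("w1.npz"); f=wcam(z,z["p"],z["q"])
hsv=cv2.cvtColor(f["image"],cv2.COLOR_RGB2HSV)
for u,v in((281,168),(405,163),(369,218),(340,170),(200,100),(200,220),(340,60),(300,40),(430,170)): print((u,v),hsv[v,u])
q=np.array([(245,111),(440,105),(428,247),(258,249)],float)
m=np.array([(0,120),(0,-120),(-190,-120),(-190,120)])/1000.
w=ray(f,q,.016)
print("sides mm",[round(1000*np.linalg.norm(w[i]-w[(i+1)%4]),1) for i in range(4)])
g=lambda p:(m@np.array([[np.cos(p[2]),np.sin(p[2])],[-np.sin(p[2]),np.cos(p[2])]])+p[:2]-w).ravel()
r=least_squares(g,[.51,0.035,1.83]); print(r.x,(r.fun.reshape(-1,2)*1000).round(1))
json.dump(list(r.x),open("tray.json","w"))
print("slot inner edges",(totray(ray(f,[[320,90],[361,90],[320,20],[361,20]],.016))*1000).round(1))
lights2(f)
E
```

```text
(281, 168) [ 19  92 172]
(405, 163) [ 19  94 171]
(369, 218) [ 19  93 172]
(340, 170) [ 16 113 154]
(200, 100) [ 17  44 111]
(200, 220) [ 17  41 173]
(340, 60) [ 16 115 155]
(300, 40) [ 18  44 167]
(430, 170) [ 16 121 137]
sides mm [np.float64(236.4), np.float64(188.3), np.float64(237.4), np.float64(184.3)]
[0.5105936  0.03968191 1.82322293] [[-2.5  2.3]
 [ 1.5  1.3]
 [ 1.5 -0.5]
 [-0.5 -3. ]]
slot inner edges [[ 19.1  26.4]
 [ 18.1 -22.5]
 [ 92.5  24.3]
 [ 91.6 -21.5]]
cream 281.6 233.2 A 288.5 diam~ 23.4 tray [-158.    81.6]
cream 368.5 220.7 A 402.0 diam~ 27.7 tray [-142.9  -32.8]
cream 352.0 201.8 A 4885.5 diam~ 96.4 tray [-116.6  -11.1]
cream 280.3 171.2 A 470.0 diam~ 29.9 tray [-75.2  77.8]
cream 370.8 159.1 A 303.0 diam~ 24.0 tray [-62.6 -33.9]
cream 405.3 164.9 A 489.0 diam~ 30.5 tray [-70.5 -76.5]
cream 285.1 121.8 A 196.5 diam~ 19.3 tray [-16.4  68.3]
cream 341.1 56.8 A 2521.5 diam~ 69.3 tray [52.   1.7]
red 316.6 214.4 A 389.0 diam~ 27.2 tray [-132.7   34.6]
```

```bash
sed -i 's/(15,60,150),(35,122,255)/(17,60,155),(35,105,255)/' h.py; python3 - <<'E'
from h import *
z=np.load("w1.npz"); f=wcam(z,z["p"],z["q"])
hsv=cv2.cvtColor(f["image"],cv2.COLOR_RGB2HSV)
m=cv2.inRange(hsv,(12,72,40),(26,255,255)); m[252:]=0; m[:,460:]=0;m[:,:220]=0
c=max(cv2.findContours(m,cv2.RETR_EXTERNAL,cv2.CHAIN_APPROX_NONE)[0],key=cv2.contourArea)[:,0]
for it in range(3):
    p=totray(ray(f,c,.016))*1000; x,y=p.T
    sel={"L":(x>-170)&(x<-15)&(abs(y-120)<8),"R":(x>-170)&(x<-15)&(abs(y+120)<8),"SL":(x>15)&(x<110)&(abs(y-33)<8),"SR":(x>15)&(x<110)&(abs(y+33)<8),
     "T":(abs(x)<8)&(abs(y)>40)&(abs(y)<112),"B":(abs(x+190)<8)&(abs(y)<112)}
    r={k:(s.sum(),np.median(p[s][:,0 if k in"TB" else 1]),np.polyfit(p[s][:,1 if k in"TB" else 0],p[s][:,0 if k in"TB" else 1],1)[0]) for k,s in sel.items()}
    print({k:(int(v[0]),round(v[1],1),round(np.degrees(np.arctan(v[2])),2)) for k,v in r.items()})
    o,a=T(); dy=(r["L"][1]+r["R"][1]+r["SL"][1]+r["SR"][1])/4; dx=(r["T"][1]+r["B"][1]+190)/2; 
    da=np.mean([r[k][2] for k in("L","R","SL","SR")]+[-r["T"][2],-r["B"][2]])
    print(dx,dy,np.degrees(da))
    o=o+np.array([dx*np.cos(a)-dy*np.sin(a),dx*np.sin(a)+dy*np.cos(a)])/1000; a+=da
    json.dump([*o,a],open("tray.json","w"))
lights2(f); tcp(); print(o,np.degrees(a))
E
```

```text
{'L': (116, np.float64(120.7), np.float64(0.39)), 'R': (124, np.float64(-116.5), np.float64(0.59)), 'SL': (91, np.float64(35.3), np.float64(0.48)), 'SR': (92, np.float64(-29.2), np.float64(0.24)), 'T': (119, np.float64(-1.2), np.float64(-0.38)), 'B': (126, np.float64(-188.0), np.float64(-0.34))}
0.43630402947651703 2.593303421495439 0.40303649628246596
{'L': (116, np.float64(118.7), np.float64(-0.02)), 'R': (124, np.float64(-118.5), np.float64(0.2)), 'SL': (92, np.float64(32.3), np.float64(0.09)), 'SR': (92, np.float64(-32.2), np.float64(-0.17)), 'T': (119, np.float64(-1.6), np.float64(0.01)), 'B': (127, np.float64(-188.6), np.float64(0.19))}
-0.11087375911867525 0.08869398946786333 -0.01586184776412612
{'L': (117, np.float64(118.6), np.float64(0.0)), 'R': (124, np.float64(-118.6), np.float64(0.21)), 'SL': (91, np.float64(32.2), np.float64(0.1)), 'SR': (92, np.float64(-32.3), np.float64(-0.15)), 'T': (119, np.float64(-1.5), np.float64(-0.0)), 'B': (128, np.float64(-188.5), np.float64(0.16))}
0.004551383959565669 -0.004189505321129161 0.00027740095978424776
cream 368.4 220.9 A 385.0 diam~ 27.1 tray [-143.7  -34.3]
cream 280.3 171.0 A 456.0 diam~ 29.5 tray [-74.8  75.7]
cream 405.3 165.0 A 474.5 diam~ 30.0 tray [-71.5 -78.7]
red 316.6 214.4 A 389.0 diam~ 27.2 tray [-132.8   32.9]
t 2.80 tray mm [-81.9  17.3] z 245.3 head rel tray -1.49 F [-0.5 -0.1 -0.3] gw 0.24
[0.50791912 0.03933225] 104.85043108092617
```

{"name": "play_rows", "arguments": {
  "commands": [
    [0,-24,10,0,0,0],
    [0,-24,10,0,0,0],
    [-2,-24,10,0,0,0],
    [0,-24,10,0,0,0],
    [0,0,12,0,0,7]
  ],
  "hand": 26
}}

```text
time: 3.22
tool_pos: [0.417, -0.0692, 0.1928]
tool_rot: [0.0, 0.668, 0.744, -0.0]
contact_force: [0.6, -0.5, 0.6]
gripper_width: 0.305
grasp_force: 0.0
```

{"name": "play_rows", "arguments": {
  "commands": [
    [0,0,12,0,0,7.1],
    [0,0,12,0,0,7.1],
    [0,0,12,0,0,7.1],
    [0,0,12,0,0,7.1],
    [0,0,12,0,0,7.1]
  ]
}}

```text
time: 3.63
tool_pos: [0.4194, -0.0687, 0.1328]
tool_rot: [0.0, 0.864, 0.504, 0.0]
contact_force: [-1.3, -0.2, 0.4]
gripper_width: 0.308
grasp_force: 0.0
```

{"name": "play_rows", "arguments": {
  "commands": [
    [0,0,12,0,0,7.1],
    [0,0,12,0,0,7.1],
    [0,0,12,0,0,7.1],
    [0,0,12,0,0,7.1],
    [0,0,12,0,0,7.1]
  ]
}}

```text
time: 4.05
tool_pos: [0.4195, -0.0687, 0.0729]
tool_rot: [0.0, 0.976, 0.217, 0.0]
contact_force: [-0.1, -0.5, -0.7]
gripper_width: 0.308
grasp_force: 0.0
```

{"name": "play_rows", "arguments": {
  "commands": [
    [0,0,0,0,0,0],
    [0,0,0,0,0,0]
  ]
}}

```text
time: 4.22
tool_pos: [0.4189, -0.0685, 0.0728]
tool_rot: [-0.0, 0.975, 0.222, -0.001]
contact_force: [0.9, -0.3, -0.5]
gripper_width: 0.306
grasp_force: 0.0
```

```bash
python3 - <<'E'
from h import *
wshow("pics/w2.png")
E
```

```text
t 4.27 tray mm [-81.8 113.1] z 73.7 head rel tray -79.22 F [ 0.2 -0.5 -0.7] gw 0.31
cream 340.8 172.9 A 837.0 diam~ 19.9 tray [-83.4  76.5]
red 439.4 115.3 A 2343.0 diam~ 33.2 tray [-133.1   32.3]
```

View pics/w2.png

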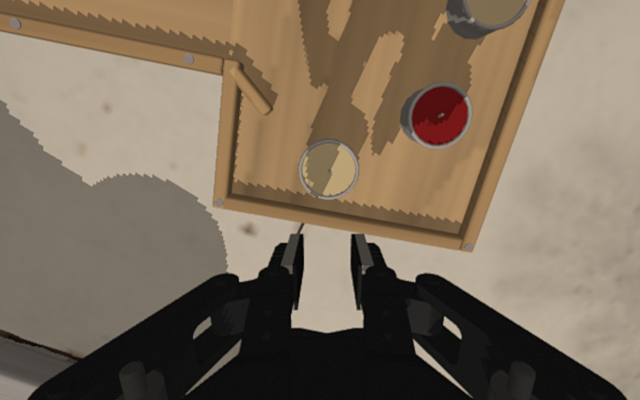

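The view shows the target tealight at (329,169), centred between the fingertips. The red one is at (439,115), clear of the push.

{"name": "play_rows", "arguments": {
  "commands": [
    [0,0,14,0,0,0],
    [0,0,14,0,0,0],
    [0,0,14,0,0,0],
    [0,0,0,0,0,0]
  ]
}}

```text
time: 4.6
tool_pos: [0.4192, -0.0686, 0.0306]
tool_rot: [-0.0, 0.975, 0.222, -0.0]
contact_force: [-0.3, -0.1, 0.7]
gripper_width: 0.304
grasp_force: 0.0
```

{"name": "play_rows", "arguments": {
  "commands": [
    [6,0,0,0,0,0],
    [6,0,0,0,0,0],
    [6,0,0,0,0,0],
    [7,0,0,0,0,0],
    [7,0,0,0,0,0]
  ]
}}

```text
time: 5.02
tool_pos: [0.4495, -0.0547, 0.0321]
tool_rot: [0.0, 0.975, 0.221, 0.001]
contact_force: [-0.3, -0.3, 1.1]
gripper_width: 0.301
grasp_force: 0.2
```

```bash
python3 - <<'E'
from h import *
wshow("pics/w3.png")
E
```

```text
t 5.07 tray mm [-75.9  79.6] z 32.2 head rel tray -79.28 F [-0.2 -0.3  0. ] gw 0.31
cream 339.1 215.6 A 1688.5 diam~ 21.5 tray [-77.8  56.9]
cream 542.3 33.2 A 3281.5 diam~ 30.0 tray [-144.6  -36.8]
red 461.7 185.6 A 3125.5 diam~ 29.2 tray [-132.3   31.2]
```

View pics/w3.png

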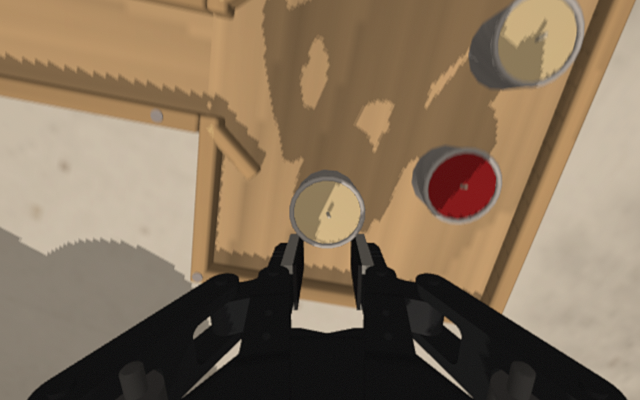

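The tealight at (328,211) is nested between the two fingertips and sliding as planned. Next I push it straight, then along an arc onto the gate axis.

{"name": "play_rows", "arguments": {
  "commands": [
    [7,0,0,0,0,0],
    [7,0,0,0,0,0],
    [6,0,0,0,0,0],
    [6,0,0,0,0,0],
    [4,3,0,0,0,-7.1]
  ]
}}

```text
time: 5.48
tool_pos: [0.4772, -0.0441, 0.0312]
tool_rot: [-0.0, 0.959, 0.282, -0.0]
contact_force: [-0.2, 0.1, -0.6]
gripper_width: 0.303
grasp_force: 0.1
```

{"name": "play_rows", "arguments": {
  "commands": [
    [4,3,0,0,0,-7.1],
    [4,3,0,0,0,-7.1],
    [4,3,0,0,0,-7.1],
    [4,3,0,0,0,-7.1],
    [4,3,0,0,0,-7.1]
  ]
}}

```text
time: 5.9
tool_pos: [0.5014, -0.0403, 0.0312]
tool_rot: [-0.0, 0.827, 0.563, -0.0]
contact_force: [-0.2, -0.2, -0.5]
gripper_width: 0.302
grasp_force: 0.1
```

{"name": "play_rows", "arguments": {
  "commands": [
    [4,3,0,0,0,-7.1],
    [4,3,0,0,0,-7.1],
    [4,3,0,0,0,-7.1],
    [4,3,0,0,0,-7.1],
    [4,3,0,0,0,-7.1]
  ]
}}

```text
time: 6.32
tool_pos: [0.5187, -0.0226, 0.0312]
tool_rot: [0.0, 0.616, 0.788, 0.0]
contact_force: [-0.3, 0.5, -0.7]
gripper_width: 0.303
grasp_force: 0.1
```

```bash
python3 - <<'E'
from h import *
wshow("pics/w4.png")
E
```

```text
t 6.37 tray mm [-62.1   5. ] z 31.3 head rel tray -0.65 F [ 0.8 -0.  -0.1] gw 0.3
cream 327.5 211.4 A 3082.5 diam~ 28.8 tray [-36.8   5.8]
```

View pics/w4.png

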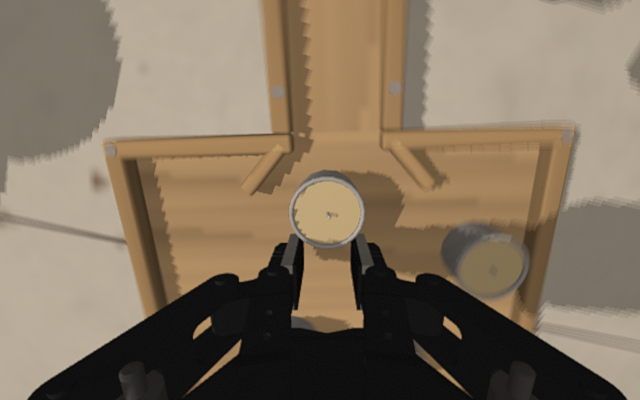

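The tealight at (327,211) is on the gate axis apart from about 5 mm of +y. I shift it sideways a little and push it into the slot.

{"name": "play_rows", "arguments": {
  "commands": [
    [6,1.3,0,0,0,-0.6],
    [6,1.3,0,0,0,0],
    [6,1.3,0,0,0,0],
    [6,1.2,0,0,0,0],
    [7,0,0,0,0,0]
  ]
}}

```text
time: 6.78
tool_pos: [0.5155, 0.0091, 0.0313]
tool_rot: [0.0, 0.614, 0.789, 0.0]
contact_force: [-0.6, -0.2, -0.6]
gripper_width: 0.308
grasp_force: 0.1
```

{"name": "play_rows", "arguments": {
  "commands": [
    [8,0,0,0,0,0],
    [8,0,0,0,0,0],
    [8,0,0,0,0,0],
    [8,0,0,0,0,0],
    [8,0,0,0,0,0]
  ]
}}

```text
time: 7.2
tool_pos: [0.5054, 0.0481, 0.0313]
tool_rot: [-0.0, 0.614, 0.789, -0.0]
contact_force: [-0.4, -0.7, 0.3]
gripper_width: 0.303
grasp_force: 0.1
```

{"name": "play_rows", "arguments": {
  "commands": [
    [8,0,0,0,0,0],
    [8,0,0,0,0,0],
    [8,0,0,0,0,0],
    [8,0,0,0,0,0],
    [8,0,0,0,0,0]
  ]
}}

```text
time: 7.62
tool_pos: [0.4957, 0.0867, 0.0313]
tool_rot: [-0.0, 0.614, 0.789, -0.0]
contact_force: [0.8, -0.1, -0.3]
gripper_width: 0.303
grasp_force: 0.1
```

{"name": "play_rows", "arguments": {
  "commands": [
    [8,0,0,0,0,0],
    [8,0,0,0,0,0],
    [8,0,0,0,0,0],
    [8,0,0,0,0,0],
    [6,0,0,0,0,0]
  ]
}}

```text
time: 8.03
tool_pos: [0.4863, 0.1237, 0.0313]
tool_rot: [-0.0, 0.614, 0.789, 0.0]
contact_force: [-0.5, 0.2, -0.0]
gripper_width: 0.309
grasp_force: 0.1
```

{"name": "play_rows", "arguments": {
  "commands": [
    [4,0,0,0,0,0],
    [0,0,0,0,0,0],
    [-10,0,0,0,0,0],
    [-10,0,-20,0,0,0],
    [0,0,-25,0,0,0]
  ]
}}

```text
time: 8.45
tool_pos: [0.4888, 0.1052, 0.0744]
tool_rot: [-0.002, 0.615, 0.789, -0.002]
contact_force: [1.1, -0.1, 0.0]
gripper_width: 0.307
grasp_force: 0.0
```

```bash
python3 - <<'E'
from h import *
wshow()
E
```

```text
t 8.50 tray mm [68.2 -3.1] z 81.4 head rel tray -0.7 F [3.2 1.2 2.8] gw 0.3
cream 331.4 155.1 A 2183.5 diam~ 32.4 tray [116.1  -0.6]
```

{"name": "play_rows", "arguments": {
  "commands": [
    [-29,23,0,0,0,0],
    [-29,23,0,0,0,0],
    [-29,23,0,0,0,0],
    [-29,23,0,0,0,0],
    [-29,23,0,0,0,0]
  ]
}}

```text
time: 8.92
tool_pos: [0.639, -0.0075, 0.0763]
tool_rot: [0.0, 0.614, 0.789, -0.0]
contact_force: [0.7, 0.4, 0.5]
gripper_width: 0.304
grasp_force: 0.0
```

{"name": "play_rows", "arguments": {
  "commands": [
    [0,0,0,0,0,-7.1],
    [0,0,0,0,0,-7.1],
    [0,0,0,0,0,-7.1],
    [0,0,0,0,0,-7.1],
    [0,0,0,0,0,-7.1]
  ]
}}

```text
time: 9.33
tool_pos: [0.6378, -0.0064, 0.0761]
tool_rot: [0.0, 0.342, 0.94, -0.0]
contact_force: [0.9, 1.4, 0.6]
gripper_width: 0.302
grasp_force: 0.0
```

{"name": "play_rows", "arguments": {
  "commands": [
    [0,0,0,0,0,-7.1],
    [0,0,0,0,0,-7.1],
    [0,0,0,0,0,-7.1],
    [0,0,0,0,0,-7.1],
    [0,0,0,0,0,-7.1]
  ]
}}

```text
time: 9.75
tool_pos: [0.6377, -0.0063, 0.0762]
tool_rot: [0.0, 0.039, 0.999, -0.0]
contact_force: [0.2, -0.4, 0.3]
gripper_width: 0.304
grasp_force: 0.0
```

{"name": "play_rows", "arguments": {
  "commands": [
    [0,0,0,0,0,-7.1],
    [0,0,0,0,0,-2.6],
    [0,0,0,0,0,0],
    [0,0,0,0,0,0]
  ]
}}

```text
time: 10.08
tool_pos: [0.6377, -0.0059, 0.0762]
tool_rot: [0.0, -0.042, 0.999, -0.0]
contact_force: [-0.1, -0.4, -0.2]
gripper_width: 0.303
grasp_force: 0.0
```

```bash
python3 - <<'E'
from h import *
wshow("pics/w5.png")
E
```

```text
t 10.13 tray mm [ -76.8 -113.9] z 76.2 head rel tray 79.97 F [-0.5  0.2  0.3] gw 0.31
cream 326.3 175.9 A 1880.5 diam~ 30.4 tray [-71.8 -78.6]
cream 195.9 125.3 A 2166.5 diam~ 32.6 tray [-143.5  -34.4]
red 179.5 11.9 A 1225.0 diam~ 24.5 tray [-134.2   24.4]
```

View pics/w5.png

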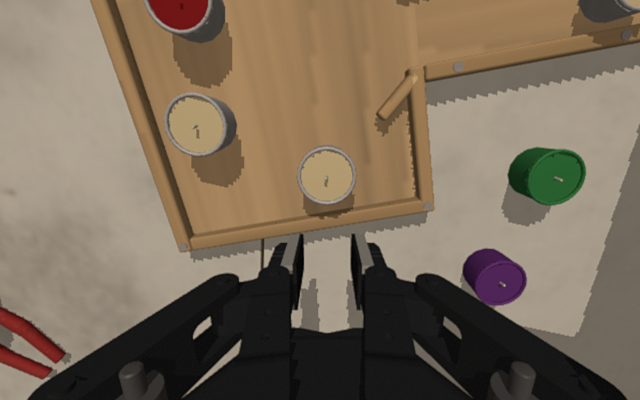

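The view shows cream B at (326,176), centred ahead of the fingers. Cream C is at (196,125), and the purple one at (497,278) is clear of the gripper.

{"name": "play_rows", "arguments": {
  "commands": [
    [0,-1,15,0,0,0],
    [0,0,15,0,0,0],
    [0,0,15,0,0,0],
    [0,0,0,0,0,0],
    [5,0,0,0,0,0]
  ]
}}

```text
time: 10.55
tool_pos: [0.633, -0.0064, 0.0299]
tool_rot: [-0.0, -0.043, 0.999, 0.0]
contact_force: [-0.1, -0.1, 1.1]
gripper_width: 0.304
grasp_force: 0.3
```

{"name": "play_rows", "arguments": {
  "commands": [
    [5,0,0,0,0,0],
    [6,0,0,0,0,0],
    [6,0,0,0,0,0],
    [7,0,0,0,0,0],
    [7,0,0,0,0,0]
  ]
}}

```text
time: 10.97
tool_pos: [0.6004, -0.0091, 0.0307]
tool_rot: [-0.001, -0.043, 0.999, 0.0]
contact_force: [0.7, 1.1, -0.8]
gripper_width: 0.301
grasp_force: 0.1
```

{"name": "play_rows", "arguments": {
  "commands": [
    [7,0,0,0,0,0],
    [7,0,0,0,0,0],
    [6,0,0,0,0,0],
    [5,0,0,0,0,0],
    [4,-3,0,0,0,7.1]
  ]
}}

```text
time: 11.38
tool_pos: [0.5724, -0.0143, 0.0313]
tool_rot: [-0.0, 0.02, 1.0, 0.0]
contact_force: [-0.2, 0.1, -0.7]
gripper_width: 0.303
grasp_force: 0.0
```

{"name": "play_rows", "arguments": {
  "commands": [
    [4,-3,0,0,0,7.1],
    [4,-3,0,0,0,7.1],
    [4,-3,0,0,0,7.1],
    [4,-3,0,0,0,7.1],
    [4,-3,0,0,0,7.1]
  ]
}}

```text
time: 11.8
tool_pos: [0.5498, -0.0234, 0.0315]
tool_rot: [0.0, 0.326, 0.945, 0.0]
contact_force: [0.4, -0.6, -0.4]
gripper_width: 0.304
grasp_force: 0.1
```

{"name": "play_rows", "arguments": {
  "commands": [
    [4,-3,0,0,0,7.1],
    [4,-3,0,0,0,7.1],
    [4,-3,0,0,0,7.1],
    [4,-3,0,0,0,7.1],
    [4,-3,0,0,0,7.1]
  ]
}}

```text
time: 12.22
tool_pos: [0.526, -0.0169, 0.0315]
tool_rot: [0.0, 0.599, 0.801, 0.0]
contact_force: [-0.4, 0.2, 1.1]
gripper_width: 0.305
grasp_force: 0.1
```

```bash
python3 - <<'E'
from h import *
wshow("pics/w6.png")
E
```

```text
t 12.27 tray mm [-58.3  -2.4] z 31.1 head rel tray 1.41 F [ 0.2  0.3 -0.6] gw 0.3
cream 327.1 211.7 A 3130.5 diam~ 29.1 tray [-33.3  -1.4]
```

{"name": "play_rows", "arguments": {
  "commands": [
    [6,-0.8,0,0,0,1.4],
    [6,-0.8,0,0,0,0],
    [6,0,0,0,0,0],
    [8,0,0,0,0,0],
    [8,0,0,0,0,0]
  ]
}}

```text
time: 12.68
tool_pos: [0.5155, 0.0161, 0.0314]
tool_rot: [0.0, 0.605, 0.796, 0.0]
contact_force: [0.2, -0.0, -0.6]
gripper_width: 0.305
grasp_force: 0.1
```

{"name": "play_rows", "arguments": {
  "commands": [
    [8,0,0,0,0,0],
    [8,0,0,0,0,0],
    [8,0,0,0,0,0],
    [8,0,0,0,0,0],
    [8,0,0,0,0,0]
  ]
}}

```text
time: 13.1
tool_pos: [0.5047, 0.0549, 0.0313]
tool_rot: [0.0, 0.606, 0.796, -0.0]
contact_force: [0.1, 0.3, 0.8]
gripper_width: 0.305
grasp_force: 0.2
```

{"name": "play_rows", "arguments": {
  "commands": [
    [8,0,0,0,0,0],
    [8,0,0,0,0,0],
    [7,0,0,0,0,0],
    [6,0,0,0,0,0],
    [4,0,0,0,0,0]
  ]
}}

```text
time: 13.52
tool_pos: [0.4959, 0.0866, 0.0313]
tool_rot: [-0.0, 0.606, 0.796, -0.0]
contact_force: [-0.0, -1.4, 0.8]
gripper_width: 0.307
grasp_force: 0.2
```

{"name": "play_rows", "arguments": {
  "commands": [
    [0,0,0,0,0,0],
    [-10,0,0,0,0,0],
    [-10,0,-20,0,0,0],
    [0,0,-25,0,0,0],
    [0,0,0,0,0,0]
  ]
}}

```text
time: 13.93
tool_pos: [0.5052, 0.0652, 0.0811]
tool_rot: [0.003, 0.606, 0.795, 0.002]
contact_force: [0.7, 0.1, 1.8]
gripper_width: 0.304
grasp_force: 0.0
```

```bash
python3 - <<'E'
from h import *
wshow()
E
```

```text
t 13.98 tray mm [26.2 -3.1] z 79.3 head rel tray 0.5 F [-0.1  0.2 -0.4] gw 0.3
cream 321.3 151.9 A 1961.5 diam~ 31.8 tray [74.2  0.4]
cream 322.8 81.0 A 2419.0 diam~ 35.4 tray [116.   -0.4]
```

{"name": "play_rows", "arguments": {
  "commands": [
    [-34,6,0,0,0,0],
    [-34,7,0,0,0,0],
    [-34,7,0,0,0,0],
    [-34,7,0,0,0,0],
    [-34,7,0,0,0,0]
  ]
}}

```text
time: 14.4
tool_pos: [0.5793, -0.0902, 0.0749]
tool_rot: [-0.001, 0.606, 0.796, -0.0]
contact_force: [0.2, 0.7, 0.3]
gripper_width: 0.302
grasp_force: 0.0
```

{"name": "play_rows", "arguments": {
  "commands": [
    [-35,7,0,0,0,0],
    [0,0,0,0,0,-6],
    [0,0,0,0,0,-6],
    [0,0,0,0,0,-5.5],
    [0,0,0,0,0,0]
  ]
}}

```text
time: 14.82
tool_pos: [0.5947, -0.1209, 0.0747]
tool_rot: [-0.001, 0.478, 0.879, -0.0]
contact_force: [-0.4, -0.7, 0.8]
gripper_width: 0.306
grasp_force: 0.0
```

```bash
python3 - <<'E'
from h import *
wshow("pics/w7.png")
E
```

```text
t 14.87 tray mm [-176.9  -43. ] z 74.9 head rel tray 17.92 F [ 0.4 -1.  -0.1] gw 0.3
cream 332.5 176.7 A 1913.0 diam~ 30.4 tray [-143.8  -34.5]
red 232.0 125.4 A 2207.5 diam~ 32.6 tray [-132.7   32.3]
```

View pics/w7.png

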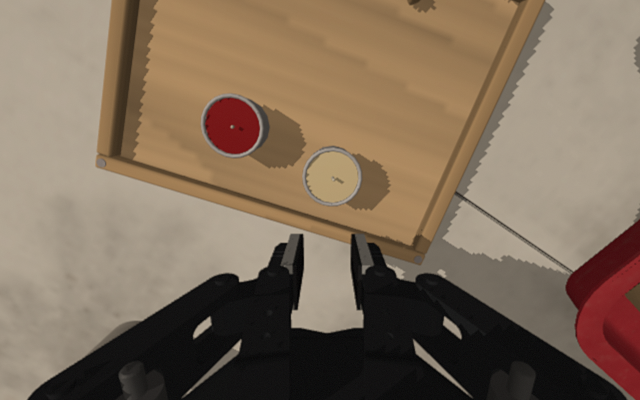

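Cream C is at (332,177) ahead of the fingers. Red at (232,125) is about 60 mm to the side of the push line, so I go ahead.

{"name": "play_rows", "arguments": {
  "commands": [
    [0,2,14,0,0,0],
    [0,0,15,0,0,0],
    [0,0,14,0,0,0],
    [0,0,0,0,0,0],
    [4,0,0,0,0,0]
  ]
}}

```text
time: 15.28
tool_pos: [0.5946, -0.1157, 0.0318]
tool_rot: [-0.001, 0.478, 0.878, -0.0]
contact_force: [0.1, 0.2, 1.0]
gripper_width: 0.303
grasp_force: 0.0
```

{"name": "play_rows", "arguments": {
  "commands": [
    [5,0,0,0,0,0],
    [5,0,0,0,0,0],
    [6,0,0,0,0,0],
    [7,0,0,0,0,0],
    [7,0,0,0,0,0]
  ]
}}

```text
time: 15.7
tool_pos: [0.5783, -0.0898, 0.0334]
tool_rot: [0.0, 0.478, 0.879, 0.0]
contact_force: [0.1, -0.6, 0.6]
gripper_width: 0.306
grasp_force: 0.1
```

{"name": "play_rows", "arguments": {
  "commands": [
    [7,0,0,0,0,0],
    [7,0,0,0,0,0],
    [7,0,0,0,0,0],
    [7,0,0,0,0,0],
    [7,0,0,0,0,0]
  ]
}}

```text
time: 16.12
tool_pos: [0.5593, -0.0605, 0.0333]
tool_rot: [0.0, 0.478, 0.879, 0.0]
contact_force: [-0.3, 0.1, 0.1]
gripper_width: 0.302
grasp_force: 0.1
```

{"name": "play_rows", "arguments": {
  "commands": [
    [7,0,0,0,0,0],
    [7,0,0,0,0,0],
    [7,0,0,0,0,0],
    [6,0,0,0,0,0],
    [6,0,0,0,0,0]
  ]
}}

```text
time: 16.53
tool_pos: [0.5415, -0.0329, 0.0333]
tool_rot: [0.0, 0.478, 0.879, -0.0]
contact_force: [0.1, 0.4, -1.2]
gripper_width: 0.306
grasp_force: 0.1
```

```bash
python3 - <<'E'
from h import *
wshow("pics/w8.png")
E
```

```text
t 16.58 tray mm [-77.5 -13.5] z 33.1 head rel tray 18.11 F [-0.   0.8  0. ] gw 0.3
cream 327.2 211.0 A 3048.5 diam~ 29.1 tray [-54.2  -5.1]
```

{"name": "play_rows", "arguments": {
  "commands": [
    [6,-0.5,0,0,0,0],
    [4,-2.8,0,0,0,6],
    [4,-2.8,0,0,0,6],
    [4,-2.8,0,0,0,6],
    [0,0,0,0,0,0]
  ]
}}

```text
time: 17.0
tool_pos: [0.5245, -0.0214, 0.0331]
tool_rot: [-0.0, 0.61, 0.793, -0.0]
contact_force: [0.9, -0.4, 0.1]
gripper_width: 0.308
grasp_force: 0.0
```

```bash
python3 - <<'E'
from h import *
wshow()
E
```

```text
t 17.05 tray mm [-63.3  -0.9] z 33.3 head rel tray 0.21 F [-0.4 -0.8 -0.1] gw 0.3
cream 327.7 210.0 A 3037.0 diam~ 29.0 tray [-37.    0.1]
```

{"name": "play_rows", "arguments": {
  "commands": [
    [6,0,0,0,0,0],
    [7,0,0,0,0,0],
    [7,0,0,0,0,0],
    [7,0,0,0,0,0],
    [7,0,0,0,0,0]
  ]
}}

```text
time: 17.47
tool_pos: [0.5163, 0.0119, 0.0333]
tool_rot: [0.0, 0.609, 0.793, 0.0]
contact_force: [0.4, 1.3, -0.6]
gripper_width: 0.306
grasp_force: 0.2
```

{"name": "play_rows", "arguments": {
  "commands": [
    [7,0,0,0,0,0],
    [7,0,0,0,0,0],
    [7,0,0,0,0,0],
    [7,0,0,0,0,0],
    [7,0,0,0,0,0]
  ]
}}

```text
time: 17.88
tool_pos: [0.5072, 0.0456, 0.0333]
tool_rot: [-0.0, 0.609, 0.793, -0.0]
contact_force: [0.0, 0.3, 1.3]
gripper_width: 0.307
grasp_force: 0.1
```

{"name": "play_rows", "arguments": {
  "commands": [
    [1,0,0,0,0,0],
    [0,0,0,0,0,0],
    [-10,0,0,0,0,0],
    [-10,0,-20,0,0,0],
    [0,0,-25,0,0,0]
  ]
}}

```text
time: 18.3
tool_pos: [0.5108, 0.0247, 0.0765]
tool_rot: [-0.002, 0.61, 0.793, -0.002]
contact_force: [0.0, -0.5, 0.5]
gripper_width: 0.304
grasp_force: 0.0
```

{"name": "play_rows", "arguments": {
  "commands": [
    [0,0,-25,0,0,0],
    [0,0,-25,0,0,0],
    [0,0,0,0,0,0],
    [0,0,0,0,0,0],
    [0,0,0,0,0,0]
  ]
}}

```text
time: 18.72
tool_pos: [0.5121, 0.0259, 0.1277]
tool_rot: [-0.0, 0.61, 0.793, -0.0]
contact_force: [0.1, 0.3, -0.8]
gripper_width: 0.303
grasp_force: 0.0
```

```bash
python3 - <<'E'
from h import *
wshow("pics/w9.png")
E
```

```text
t 18.77 tray mm [-13.8  -0.1] z 126.9 head rel tray 0.04 F [ 0.1 -0.5 -0.4] gw 0.31
cream 327.5 147.4 A 1249.0 diam~ 32.1 tray [32.5 -0.1]
cream 326.5 92.4 A 1473.0 diam~ 34.8 tray [73.7  0.6]
cream 327.7 29.9 A 1750.0 diam~ 38.0 tray [115.5  -0.3]
red 300.2 318.7 A 239.5 diam~ 14.0 tray [-129.4   25.9]
```

View pics/w9.png

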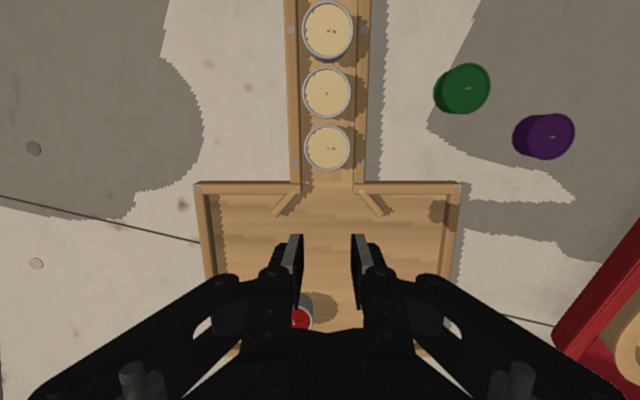

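All three creams stand in a row in the slot at (327,147), (326,92) and (328,30), which is tray x of about 32, 74 and 116 mm. The gripper is clear, so I hand in.

```bash
python3 -c "
from plant import manip
print(manip.job_done())"
```

```text
the job is handed in; nothing more can be done
None
```

I pushed the three cream tealights through the gate one at a time; they stand in a row in the slot, centred about 32, 74 and 116 mm past the gate. I handed the job in at about 19 s with the arm clear and the red tealight, mould and cup left alone; no verdict came back.

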